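# Check the cart handle's two levers

### The job

The push handle of the studio's kiln cart is clamped on the bench and its two hand levers have just been adjusted. With the outside of the fingers, press the long ball-ended brake lever in towards the bar until it comes up against its stop, keep it there for about a second to check that it stops short of the bar, and let it spring right back; then do the same with the short lever. Press one lever at a time, do not take a lever between the fingers, do not touch or squeeze the bar, do not force the levers, and leave everything else lying where it is.

Things in the scene. Friction and masses are not known exactly. Their poses are not given: they have to be found in the camera images.
- handle: fixed U-shaped steel push handle on a 150 x 520 x 18 mm plywood board. Origin under the board's centre, on the table; y runs along the bar, +x from levers to bar. Bar 110 mm above the table, 22 mm thick (28 at the grips), legs at y = -215 and 215 mm. Lever pivots sit in dark brackets (top 128 mm) 45 mm in front (-x, robot side) of the bar's axis at y = -165 and 30 mm
- long_lever (a joint): angle of the long lever with a ball end (the brake lever), rad: 0 at rest, leaning away from the bar; grows as it is pressed towards the bar, up to its stop at 0.28, where 15 to 20 mm is left to the bar. A spring returns it; just reaching the stop takes about 6 N at four fifths of its length, a firm press is 10 to 20 N
- long_lever_pivot (a point): the long lever's pivot, 110 mm above the table, in either bracket; turns with the lever: y along the lever to its ball, x towards the bar. The lever is a straight level blade 150 mm long, 14 mm thick, 20 mm tall (100 to 120 mm above the table), pointing to the handle's +y and leaning 0.25 rad off the bar at rest
- long_lever_end (a point): centre of the 24 mm ball at the long lever's end, 150 mm from the pivot; same axes
- short_lever (a joint): angle of the short lever with a plain end, rad: 0 at rest, leaning away from the bar; grows as it is pressed towards the bar, up to its stop at 0.32, where 15 to 20 mm is left to the bar. A spring returns it; just reaching the stop takes about 6 N at four fifths of its length, a firm press is 10 to 20 N
- short_lever_pivot (a point): the short lever's pivot, 110 mm above the table, in either bracket; turns with the lever: y along the lever to its end, x towards the bar. The lever is a straight level blade 100 mm long, 14 mm thick, 20 mm tall (100 to 120 mm above the table), pointing to the handle's +y and leaning 0.25 rad off the bar at rest
- short_lever_end (a point): middle of the short lever's end, 100 mm from the pivot; same axes
- dish: white oblong ceramic dish, 110 x 180 x 20 mm, origin under its centre; bystander behind the handle
- glaze_jar: small glass jar with steel lid, 44 mm diameter, 55 mm tall, origin under its centre; bystander in front of the handle
- tin: steel tin, 60 mm diameter, 45 mm tall, origin under its centre; bystander in front of the handle
- screwdriver: screwdriver lying flat, 170 mm long, below 40 mm high; bystander in front of the handle
- wrench: steel wrench 140 mm long lying on the service board under the bar, below 40 mm above the table; bystander
- brush_cup: white plastic cup 72 mm across, 90 mm tall, with brushes standing up to 155 mm; bystander behind the handle

How it is judged (in metres and radians):
On the way, in this order (a step that is already met when the one before it is completed fails the run):
1. the long lever is pressed against its stop by the fingers while the short one is at rest (value of joint long_lever above 0.266 rad and contact force between the fingers and long_lever above 3 N and value of joint short_lever below 0.05 rad), for 0.6 s.
2. the long lever has sprung back (value of joint long_lever below 0.03 rad), for 0.1 s.
3. the short lever is pressed against its stop by the fingers while the long one is at rest (value of joint short_lever above 0.306 rad and contact force between the fingers and short_lever above 3 N and value of joint long_lever below 0.05 rad), for 0.6 s.
At the end, for the whole second after the job is handed in: both levers are back at rest (under 0.03 rad) and every bystander is within 15 mm of where it was (value of joint each of long_lever, short_lever below 0.03 rad and distance of each of dish, glaze_jar, tin, screwdriver, wrench, brush_cup from where it was at the start of the episode below 0.015 m); the robot touches nothing.
It fails at once if the bar or its stand is touched with more than 2 N (contact force between any of the fingers, the arm and handle above 2 N).
It fails at once if a lever is taken between the fingers ((contact force between the fingers and long_lever above 1 N and x of the grasp point in the frame of long_lever_pivot above -0.006 m) or (contact force between the fingers and short_lever above 1 N and x of the grasp point in the frame of short_lever_pivot above -0.006 m)).
It fails at once if a lever is forced with more than 45 N (contact force between the fingers and long_lever above 45 N or contact force between the fingers and short_lever above 45 N).
It fails at once if both levers are pressed at once (value of joint each of long_lever, short_lever above 0.1 rad).
It fails at once if a bystander is lifted or pushed away (distance of any of dish, glaze_jar, tin, screwdriver, wrench, brush_cup from where it was at the start of the episode above 0.02 m).
It also fails if it takes over 54 s, if anything falls off the work surface, if the arm or the gripper's body presses on something with over 40 N, if the wrist force passes 120 N, or if a joint passes its speed limit or range.

### The arm

A 6-joint arm with a two-finger parallel gripper is mounted at the origin on the work surface. World frame = base frame: x ahead of the robot, y to its left, z up, the work surface at z = 0. Lengths are in m, angles in degrees, forces in N, time in s.
With the tool pointing down it reaches from about 0.35 to 0.875 m from the base axis. Payload 4.2 kg.
Tool frame: the origin (TCP) lies between the finger pads; the fingertips stand 14 mm ahead of it and the grasp point (between the pads) lies 5 mm behind it; x points along the fingers, y is the direction in which the jaws open and shut, and the axes are right-handed (so a half turn about x gives the same grasp; the last joint's range is limited). The gripper opens to 87 mm and grips with 3 to 60 N. Pads are 19 mm wide; open, the fingers measure 117 mm over their backs; the gripper's body (75 mm by 190 mm) begins 51 mm behind the grasp point.
Start: joints at [-53.594, 22.042, 0.453, 0, -68.411, -14.817], TCP at [0.23, -0.581, 0.208] pointing down, gripper open.
Joint ranges: [-179.83, 179.83], [-69.29, 118.12], [-61.27, 80.66], [-181.25, 117.63], [-171.15, -9.14], [-177.46, 177.46]. Speed limits (degrees/s): [159.86, 159.86, 180, 180, 180, 180].

### API

Orientations are given as a 3x3 rotation matrix whose columns are the frame's x, y, z axes.
In Python, from station import r, imaging, job gives the robot as it stands. The module is installed in compiled form; this text tells all that it offers.
- The arm moves only by the tool apply_moves, never from a script. Its arguments are lists of equal length, an entry for each row: "xyz": the shift along the tool's x, y, z in m, a list of three; "twist": the turn about the tool's x in degrees; "claw": the opening, from 0 (shut) to 1 (fully open). A call has 1 to 12 rows; each row shifts and turns the pose as measured when the row begins, along the tool's axes as they then stand; what a row does not reach is not made up. A row lasts 1/10 s, in which the tool goes at most 50 mm and 8.59 degrees, less where a joint would pass 70% of its speed; a pose out of reach is approached as far as the arm can. A call is refused whole if a number of a shift passes 0.05 or a number of a turn 8.59, either way. A call with a gripper value outside its range is refused whole. The fingers move at their own pace and stop on an object; the grip force is fixed at half the most. Time passes only in rows, so rows that do not move let the fingers close. It gives the time, the measured TCP pose, the force and the opening at its end, in the units of the state.
- r.sense(): the state, without advancing time (a new reading comes with each control period).
- imaging.capture(name): name is "side" or "top"; returns a dict with "pixels" (420x560x3 uint8, red, green, blue), "mtx" (3x3 intrinsics, pixels), "view" (4x4, takes a point from world to camera coordinates). Camera axes: x right, y down, z forward; pixel columns grow to the right and rows downward; lengths in m; the calibration is good to about 2 mm. A picture is of the moment at which its call begins. There is no depth.
- job.finish_job(): hands the job in, once; it reports no verdict.
Trained networks look in a picture, given as the dict that the camera call returned (one of the last four; its "shot" number tells which), for a name from the list of things; names that differ only in an ending like _2 or _b are one class to them, and where a whole thing is asked for, a point or a joint stands for the part that bears it (a point fixed in the world has none). Each returns a list of dicts, best first, with "p" (0 to 1); they miss things now and then, are a little off and sometimes report something else, mostly with a low value. They report only what shows in the picture. A call takes as long as a camera call.
- imaging.regions_of(query, picture): "mask" (420x560 bool, what is visible of it) and "centre" ([column, row] in pixels, amid what is visible of it).
The state is a dict: "time_s": time; "joints": joint angles; "joint_velocities": joint speeds; "effort": joint torques, N m; "tcp_pos": TCP position; "ee_rot": TCP orientation; "wrist_force": force on the tool from outside, world axes, zero at the start; "moment": the same for the moment, N m; "gripper_width": opening from 0.0 (shut) to 1.0 (fully open).
Only numpy, scipy, OpenCV 4.12 (cv2) and the standard library are available. Lean on these libraries where they do the work, as an engineer would, in place of code of your own. Each camera call takes 0.05 s, during which the arm holds its last target.

## Working session

There is one attempt and no reset: what is moved stays moved. The work goes in short steps, Python scripts to look and compute and a tool call to move; the robot and the scene stay as the last step left them, time stands still between calls to the robot, and variables do not carry over. Pictures are saved under pics/ and viewed, and the job is handed in when it is done.

Besides the shell and the picture viewer there is one more tool, called after "Call:" as name(argument=value, ...), one argument or row to a line, values as JSON. apply_moves: Moves the arm, as the interface text tells. Its arguments: {"type":"object","properties":{"xyz":{"type":"array","items":{"type":"array","items":{"type":"number"}}},"twist":{"type":"array","items":{"type":"number"}},"claw":{"type":"array","items":{"type":"number"}}},"required":["xyz","twist","claw"]}

```bash
mkdir -p pics
python3 - <<'E'
from station import r, imaging, job
import cv2,pickle
s=r.sense();print(s)
for n in("side","top"):
    c=imaging.capture(n);cv2.imwrite(f"pics/{n}0.png",c["pixels"][:,:,::-1]);pickle.dump(c,open(n+"0.pkl","wb"))
    print(n,c["mtx"],c["view"])
    for q in["handle","long_lever","short_lever","long_lever_end","short_lever_end","long_lever_pivot","short_lever_pivot","glaze_jar","tin","screwdriver","brush_cup"]:
        for d in imaging.regions_of(q,c)[:3]: print(q,round(d["p"],2),d["centre"],d["mask"].sum())
E
```

```text
{'time_s': 0.0, 'joints': array([-5.35937112e+01,  2.20900971e+01,  3.79849872e-01, -2.93621786e-02,
       -6.84090228e+01, -1.48172730e+01]), 'joint_velocities': array([ 0.08472996, -0.05763058,  0.00368676,  0.01372072, -0.08067776,
       -0.01102457]), 'effort': array([ 2.93311768e-04, -3.90662813e+01,  1.87396753e+01,  4.22009066e+00,
        1.08965955e-02, -1.83536749e-04]), 'tcp_pos': array([ 0.22976458, -0.58056269,  0.20696613]), 'ee_rot': array([[-8.51940583e-04, -3.67769575e-01,  9.29916563e-01],
       [ 1.95814861e-03,  9.29914504e-01,  3.67770554e-01],
       [-9.99997720e-01,  2.13423349e-03, -7.20844218e-05]]), 'wrist_force': array([ 0.04575729,  0.21090894, -0.23365147]), 'moment': array([-0.02197976, -0.00841671, -0.01515152]), 'gripper_width': 0.9993733173350904}
side [[483.18566811   0.         286.6259896 ]
 [  0.         483.18566811 206.26416705]
 [  0.           0.           1.        ]] [[-0.9318198  -0.3628382  -0.00776502  0.54796269]
 [-0.18729738  0.49911236 -0.84605351  0.15767469]
 [ 0.31085615 -0.78691505 -0.53304143  0.96910023]
 [ 0.          0.   
[... 833 characters left out ...]
  0.00635755  0.02180893]
 [-0.98779531 -0.01504438 -0.1550293   0.60606267]
 [ 0.15510612 -0.0040738  -0.98788941  0.77490902]
 [ 0.          0.          0.          1.        ]]
handle 0.65 [251.4, 205.5] 19174
long_lever 0.7 [307.4, 226.1] 762
short_lever 0.64 [219.1, 243.8] 417
long_lever_end 0.84 [311.8, 223.7] 972
long_lever_end 0.27 [177.8, 146.0] 1582
short_lever_end 0.62 [213.3, 242.0] 446
short_lever_end 0.53 [280.2, 217.5] 601
long_lever_pivot 0.71 [309.4, 223.2] 832
long_lever_pivot 0.32 [251.4, 204.0] 19409
short_lever_pivot 0.84 [217.8, 247.3] 528
glaze_jar 0.78 [255.6, 292.0] 433
tin 0.66 [175.3, 312.1] 933
screwdriver 0.63 [215.1, 245.7] 445
brush_cup 0.73 [175.3, 144.6] 1656
```

View pics/top0.png

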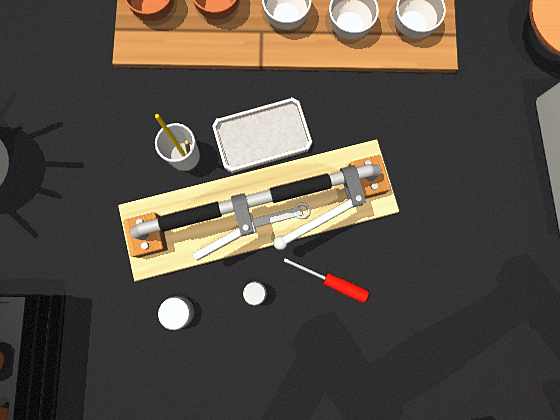

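View pics/side0.png

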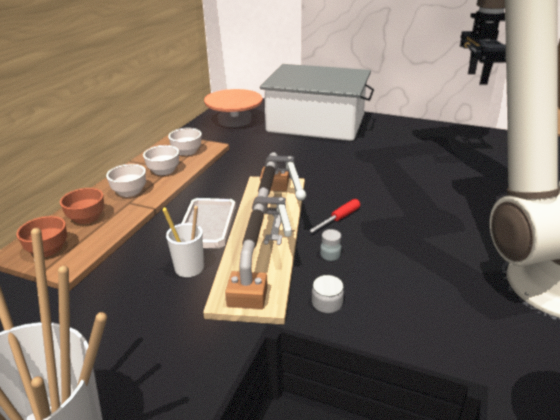

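The top view shows the handle from about (147,232) to (375,172). The long lever runs from its pivot at about (358,199) to the ball at (280,243), and the short lever from about (245,228) to (196,257). Next I fit the handle pose.

```bash
cat > h.py <<'E'
import numpy as np,pickle
def ray(c,uv,z):
    V=c["view"];R=V[:3,:3];o=-R.T@V[:3,3]
    d=R.T@np.linalg.inv(c["mtx"])@np.array([*uv,1.]);return o+d*(z-o[2])/d[2]
def proj(c,p):
    q=c["view"]@np.array([*p,1]);u=c["mtx"]@q[:3];return u[:2]/u[2]
E
python3 - <<'E'
from h import *
from scipy.optimize import least_squares
import cv2
c=pickle.load(open("top0.pkl","rb"));s=pickle.load(open("side0.pkl","rb"))
img=c["pixels"][:,:,::-1].copy()
cv2.imwrite("pics/zoom0.png",cv2.resize(img[130:290,110:410],None,fx=2.6,fy=2.6,interpolation=cv2.INTER_CUBIC))
# board corners top: (-x,+y) etc
pts={"c1":((135,280),(-.075,.26,.018)),"c2":((119,206),(.075,.26,.018)),"c3":((377,141),(.075,-.26,.018)),"c4":((399,212),(-.075,-.26,.018))}
for k,(uv,l) in pts.items(): print(k,ray(c,uv,l[2]))
def W(p,l):
    a=p[2];return np.array([p[0]+np.cos(a)*l[0]-np.sin(a)*l[1],p[1]+np.sin(a)*l[0]+np.cos(a)*l[1],l[2]])
def f(p): return np.concatenate([proj(c,W(p,l))-uv for uv,l in pts.values()])
o=least_squares(f,[.5,0,0]);p=o.x;print(p,np.degrees(p[2]),o.fun.round(1))
# bar axis x in handle unknown
for n,uv,z in[("ball",(280,243),.11),("send",(196,257),.12),("lp",(359,199),.128),("sp",(246,227),.128),("legA",(147,232),.11),("legB",(375,172),.115),("jar",(254.6,292),.05),("tin",(175,312),.04),("sdtip",(286,261),.01),("sdend",(367,298),.02)]:
    w=ray(c,uv,z);a=p[2];d=w[:2]-p[:2];print(n,w.round(4),"local",(np.cos(a)*d[0]+np.sin(a)*d[1]).round(4),(-np.sin(a)*d[0]+np.cos(a)*d[1]).round(4), proj(s,w).round(1))
np.save("pose.npy",p)
E
```

```text
c1 [0.47916908 0.29475728 0.018     ]
c2 [0.61866306 0.33425027 0.018     ]
c3 [ 0.75598389 -0.1628669   0.018     ]
c4 [ 0.61521078 -0.20222031  0.018     ]
[0.61751278 0.06589694 0.26879551] 15.400848232121795 [-1.1  1.6 -1.1 -1.1  1.  -1.4  1.3  0.5]
ball [0.5442 0.0261 0.11  ] local -0.0812 -0.0189 [300.6 195.2]
send [0.5181 0.1649 0.12  ] local -0.0696 0.1218 [288.9 227.6]
lp [ 0.6183 -0.1049  0.128 ] local -0.0446 -0.1649 [290.3 157.4]
sp [0.5683 0.0829 0.128 ] local -0.0429 0.0295 [280.6 198.8]
legA [0.5595 0.2511 0.11  ] local -0.0068 0.194 [251.  252.7]
legB [ 0.6685 -0.1356  0.115 ] local -0.0044 -0.2078 [276.1 153.9]
jar [0.461  0.0698 0.05  ] local -0.1499 0.0453 [330.1 236.2]
tin [0.4233 0.2125 0.04  ] local -0.1483 0.1929 [326.9 286.1]
sdtip [0.5189 0.0132 0.01  ] local -0.109 -0.0246 [312.4 231.7]
sdend [ 0.4523 -0.1376  0.02  ] local -0.2133 -0.1523 [357.2 201.2]
```

View pics/zoom0.png

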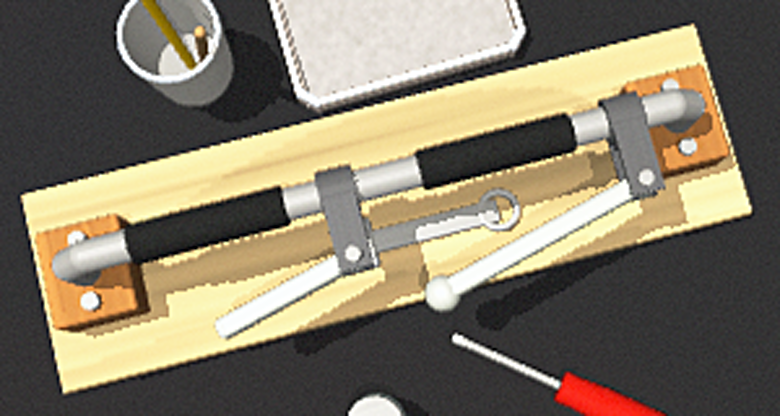

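```bash
cat >> h.py <<'E'
P=np.load("pose.npy")
def W2(l):
    a=P[2];return np.array([P[0]+np.cos(a)*l[0]-np.sin(a)*l[1],P[1]+np.sin(a)*l[0]+np.cos(a)*l[1]])
PY={"long":-.165,"short":.03}
def tcp(lev,q,along,off):
    b=.25-q; d=np.array([-np.sin(b),np.cos(b)]);n=np.array([np.cos(b),np.sin(b)])
    return W2(np.array([-.045,PY[lev]])+along*d-off*n)
def todo(target,z):
    from station import r
    s=r.sense();R=s["ee_rot"];p=s["tcp_pos"]
    d=R.T@(np.array([*target,z])-p)
    print("t",s["time_s"],"pos",p.round(4),"zang",np.degrees(np.arctan2(R[1,2],R[0,2])).round(2),"F",s["wrist_force"].round(2),"w",s["gripper_width"],"go",d.round(4))
E
python3 - <<'E'
from h import *
for l,a,st in(("long",.11,.28),("short",.078,.32)):
    print(l,"pre",tcp(l,0,a,.05).round(4),"touch",tcp(l,0,a,.0165).round(4),"stop",tcp(l,st,a,.0165).round(4))
todo(tcp("long",0,.11,.05),.207)
E
```

```text
long pre [ 0.52   -0.0344] touch [ 0.5491 -0.0178] stop [ 0.5759 -0.0022]
short pre [0.4841 0.1258] touch [0.5132 0.1424] stop [0.5346 0.1561]
t 1.2 pos [ 0.23   -0.5811  0.2081] zang 21.59 F [0.32 0.25 0.37] w 1.001958978025754 go [0.0011 0.4017 0.4708]
```

Call:
apply_moves(
  xyz=[
    [0,0.03,0.035],
    [0,0.03,0.035],
    [0,0.03,0.035],
    [0,0.03,0.035],
    [0,0.03,0.035],
    [0,0.03,0.035],
    [0,0.03,0.035],
    [0,0.03,0.035],
    [0,0.03,0.035],
    [0,0.03,0.035],
    [0,0,0],
  ],
  twist=[0,0,0,0,0,0,0,0,0,0,7],
  claw=[0,0,0,0,0,0,0,0,0,0,0],
)

```text
time_s: 2.3
tcp_pos: [0.4542, -0.1609, 0.2085]
ee_rot: [[0.006, -0.245, 0.969], [-0.003, 0.97, 0.245], [-1.0, -0.004, 0.006]]
wrist_force: [-0.3, -0.6, 0.3]
gripper_width: 0.085
```

```bash
python3 -c "
from h import *
todo(tcp('long',0,.11,.05),.207)"
```

```text
t 2.3 pos [ 0.4542 -0.1609  0.2085] zang 14.18 F [-0.29 -0.56  0.31] w 0.08500111898827079 go [0.0016 0.1065 0.0948]
```

Call:
apply_moves(
  xyz=[
    [0,0.036,0.032],
    [0,0.036,0.032],
    [0,0.036,0.032],
    [0,0,0],
    [0,0,0],
  ],
  twist=[0,0,0,0,0],
  claw=[0,0,0,0,0],
)

```text
time_s: 2.8
tcp_pos: [0.5229, -0.0282, 0.2096]
ee_rot: [[0.009, -0.246, 0.969], [-0.003, 0.969, 0.246], [-1.0, -0.005, 0.008]]
wrist_force: [-0.1, -0.6, -0.2]
gripper_width: 0.003
```

```bash
python3 -c "
from h import *
todo(tcp('long',0,.11,.05),.108)"
```

```text
t 2.8 pos [ 0.5229 -0.0282  0.2096] zang 14.22 F [-0.14 -0.55 -0.2 ] w 0.003163965889366476 go [ 0.1016 -0.0048 -0.0052]
```

Call:
apply_moves(
  xyz=[
    [0.03,-0.004,-0.005],
    [0.03,0,0],
    [0.03,0,0],
    [0.01,0,0],
    [0,0,0],
    [0,0,0],
  ],
  twist=[0,0,0,0,0,0],
  claw=[0,0,0,0,0,0],
)

```text
time_s: 3.4
tcp_pos: [0.5204, -0.038, 0.1102]
ee_rot: [[0.016, -0.241, 0.97], [-0.003, 0.97, 0.241], [-1.0, -0.006, 0.015]]
wrist_force: [-0.7, 0.1, -0.6]
gripper_width: 0.008
```

Run:
```python
from h import *
from station import imaging
import cv2
todo(tcp('long',0,.11,.0165),.108)
for n in("top","side"):
    c=imaging.capture(n);i=c["pixels"][:,:,::-1]
    i=i[130:310,110:410] if n=="top" else i[130:330,160:410]
    cv2.imwrite(f"pics/{n}1.png",cv2.resize(i,None,fx=2.5,fy=2.5,interpolation=cv2.INTER_CUBIC))
```

```text
t 3.4 pos [ 0.5204 -0.038   0.1102] zang 13.96 F [-0.73  0.11 -0.62] w 0.007907269146573895 go [0.0026 0.0127 0.0327]
```

View pics/top1.png

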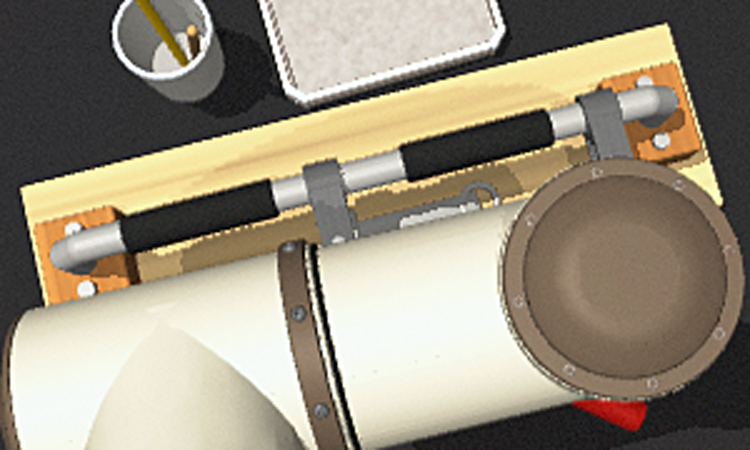

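View pics/side1.png

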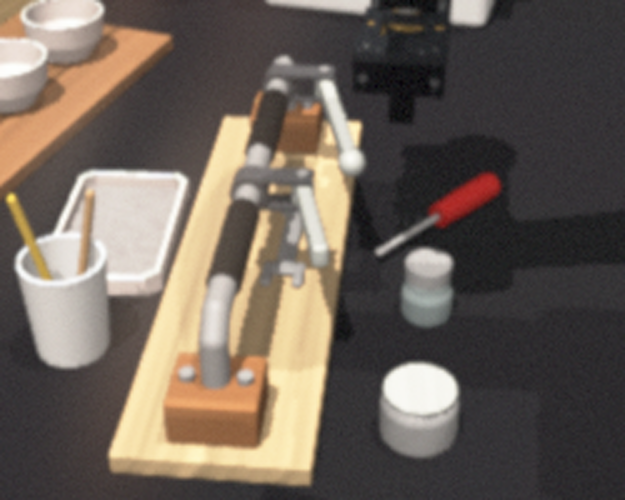

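The side view shows the closed fingers at about crop (400,105). They are clear in front of the long lever, whose ball is at crop (352,160). Next I approach the lever.

Call:
apply_moves(
  xyz=[
    [0.002,0.006,0.014],
    [0,0.006,0.014],
    [0,0,0],
    [0,0,0],
  ],
  twist=[0,0,0,0],
  claw=[0,0,0,0],
)

```text
time_s: 3.9
tcp_pos: [0.5501, -0.0168, 0.1125]
ee_rot: [[0.025, -0.242, 0.97], [-0.001, 0.97, 0.242], [-1.0, -0.007, 0.024]]
wrist_force: [-1.3, 1.0, -0.6]
gripper_width: 0.005
```

```bash
python3 -c "
from h import *
todo(tcp('long',0.,.11,.0165),.108)
todo(tcp('long',0.28,.11,.0165),.108)"
```

```text
t 3.9 pos [ 0.5501 -0.0168  0.1125] zang 14.03 F [-1.35  1.05 -0.62] w 0.005392093307396729 go [ 0.0045 -0.0006 -0.0014]
t 3.9 pos [ 0.5501 -0.0168  0.1125] zang 14.03 F [-1.35  1.05 -0.62] w 0.005392093307396729 go [0.0052 0.008  0.0284]
```

Call:
apply_moves(
  xyz=[
    [0.004,0.001,0.006],
    [0.001,0.001,0.006],
    [0.001,0.001,0.006],
    [0,0,0],
  ],
  twist=[0,0,0,0],
  claw=[0,0,0,0],
)

```text
time_s: 4.3
tcp_pos: [0.5683, -0.0088, 0.1063]
ee_rot: [[0.025, -0.243, 0.97], [-0.001, 0.97, 0.243], [-1.0, -0.007, 0.024]]
wrist_force: [-0.2, 0.1, 0.5]
gripper_width: 0.007
```

```bash
python3 -c "
from h import *
todo(tcp('long',0.28,.11,.0165),.108)"
```

```text
t 4.3 pos [ 0.5683 -0.0088  0.1063] zang 14.06 F [-0.24  0.09  0.52] w 0.006573320209438499 go [-0.0015  0.0046  0.009 ]
```

```bash
cat > look.py <<'E'
import sys
from station import imaging,r
import cv2
c=imaging.capture("side");i=c["pixels"][:,:,::-1][120:270,200:400]
cv2.imwrite(f"pics/{sys.argv[1]}.png",cv2.resize(i,None,fx=4,fy=4,interpolation=cv2.INTER_CUBIC))
print(r.sense()["wrist_force"])
E
python3 look.py s2
```

```text
[-0.21817714 -0.16364438 -0.43697899]
```

View pics/s2.png

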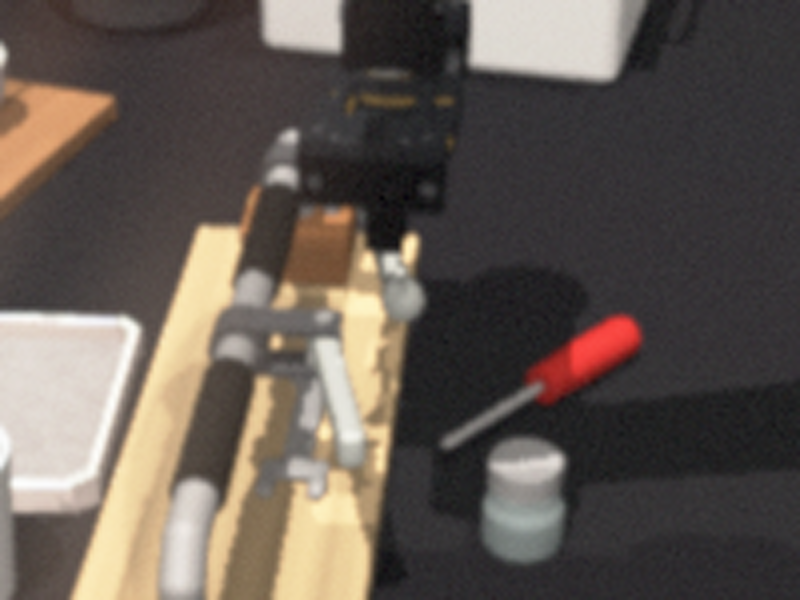

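Run:
```python
from h import *
from station import r
s=pickle.load(open("side0.pkl","rb"));V=s["view"];print("cam",-V[:3,:3].T@V[:3,3])
st=r.sense();R=st["ee_rot"];p=st["tcp_pos"]
cr=lambda q:((proj(s,q)-[200,120])*4).round(0)
for n,l in(("tip",[.014,0,0]),("tip y+z-",[.014,.015,-.0095]),("tip y+z+",[.014,.015,.0095]),("tip y-z-",[.014,-.015,-.0095]),("tip y-z+",[.014,-.015,.0095])):
    print(n,cr(p+R@np.array(l)), (p+R@np.array(l)).round(3))
for q in(0,.1,.2,.28):
    print(q,"ball",cr([*tcp("long",q,.15,0),.11]),"along .09-.13 top", cr([*tcp("long",q,.09,0),.12]),cr([*tcp("long",q,.13,0),.12]))
```

```text
cam [0.23888378 0.88272396 0.65422674]
tip [383. 290.] [ 0.568 -0.009  0.092]
tip y+z- [397. 305.] [0.555 0.003 0.092]
tip y+z+ [364. 303.] [0.574 0.008 0.092]
tip y-z- [403. 278.] [ 0.563 -0.026  0.092]
tip y-z+ [370. 276.] [ 0.581 -0.021  0.093]
0 ball [404. 300.] along .09-.13 top [386. 232.] [398. 266.]
0.1 ball [377. 302.] along .09-.13 top [370. 233.] [375. 268.]
0.2 ball [349. 302.] along .09-.13 top [355. 233.] [351. 268.]
0.28 ball [328. 301.] along .09-.13 top [342. 232.] [332. 267.]
```

```bash
python3 - <<'E'
from h import *
s=pickle.load(open("side0.pkl","rb"))
R=np.array([[0.016, -0.241, 0.97], [-0.003, 0.97, 0.241], [-1.0, -0.006, 0.015]])
p=np.array([0.5204, -0.038, 0.1102])
for a in(.014,.004,-.006,-.016,-.026): print(a,[((proj(s,p+R@np.array([a,y,0.]))-[160,130])*2.5).round(0) for y in(-.015,0,.015)])
E
python3 - <<'E'
import cv2
i=cv2.imread("pics/side1.png")
cv2.imwrite("pics/side1z.png",cv2.resize(i[0:200,300:560],None,fx=3,fy=3))
E
```

```text
0.014 [array([400., 139.]), array([399., 147.]), array([398., 155.])]
0.004 [array([401., 129.]), array([400., 137.]), array([398., 146.])]
-0.006 [array([401., 120.]), array([400., 128.]), array([399., 136.])]
-0.016 [array([402., 110.]), array([401., 118.]), array([399., 126.])]
-0.026 [array([402., 101.]), array([401., 109.]), array([400., 117.])]
```

View pics/side1z.png

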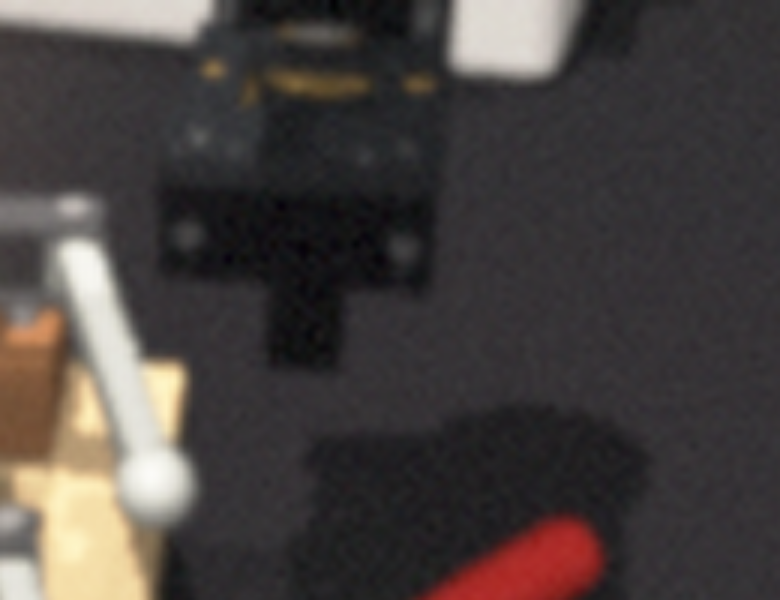

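Run:
```python
from h import *
s=pickle.load(open("side0.pkl","rb"))
R=np.array([[0.016, -0.241, 0.97], [-0.003, 0.97, 0.241], [-1.0, -0.006, 0.015]])
p=np.array([0.5204, -0.038, 0.1102])
Z=lambda l:(((proj(s,p+R@np.array(l))-[160,130])*2.5-[300,0])*3).round(0)
for l in([-.056,.095,-.0375],[-.056,.095,.0375],[-.056,0.0375,-.095],[-.056,0.0375,.095],[-.056,-.095,0.0375],[.014,.015,-.0095],[.014,.015,.0095],[.014,.0585,.0095],[.014,-.05,0]): print(l,Z(l))
from station import r; print(r.sense())
```

```text
[-0.056, 0.095, -0.0375] [421. 405.]
[-0.056, 0.095, 0.0375] [148. 386.]
[-0.056, 0.0375, -0.095] [632. 319.]
[-0.056, 0.0375, 0.095] [-28. 275.]
[-0.056, -0.095, 0.0375] [210.  93.]
[0.014, 0.015, -0.0095] [325. 468.]
[0.014, 0.015, 0.0095] [263. 463.]
[0.014, 0.0585, 0.0095] [251. 539.]
[0.014, -0.05, 0] [309. 361.]
{'time_s': 4.35, 'joints': array([ 15.69056531,  21.24794812, -17.0021157 ,   0.5478272 ,
       -50.4340859 , -91.99529333]), 'joint_velocities': array([-0.20906126, -0.63350124, -0.65379751, -0.11368054, -0.1484576 ,
        0.09958991]), 'effort': array([ 7.06366589e-02, -3.53831005e+01,  1.59779030e+01,  3.57162595e+00,
       -1.50759442e-02, -3.25015062e-04]), 'tcp_pos': array([ 0.56786432, -0.00891635,  0.10629578]), 'ee_rot': array([[ 2.41225265e-02, -2.42507693e-01,  9.69849536e-01],
       [-8.79728063e-04,  9.70126310e-01,  2.42598781e-01],
       [-9.99708622e-01, -6.70529937e-03,  2.31885568e-02]]), 'wrist_force': array([-0.21817714, -0.16364438, -0.43697899]), 'moment': array([ 0.0249944 ,  0.01692537, -0.00816241]), 'gripper_width': 0.0010837829782205332}
```

Run:
```python
from h import *
import cv2
from station import imaging
s=pickle.load(open("side0.pkl","rb"));t=pickle.load(open("top0.pkl","rb"))
R=np.array([[-8.5e-4,-.36777,.9299],[.00196,.9299,.36777],[-1,.0021,0]])
p=np.array([.22976,-.58056,.20697])
i=s["pixels"][:,:,::-1][0:150,400:560]
i=cv2.resize(i,None,fx=5,fy=4,interpolation=cv2.INTER_CUBIC) if 0 else cv2.resize(i,None,fx=4,fy=4,interpolation=cv2.INTER_CUBIC)
def dot(l,col):
    q=((proj(s,p+R@np.array(l))-[400,0])*4).round().astype(int);print(l,q);cv2.circle(i,tuple(map(int,q)),4,col,-1)
dot([0,0,0],(0,0,255))
for y in(-.0585,.0585):
  for z in(-.0095,.0095): dot([.014,y,z],(0,255,0))
for y in(-.095,.095):
  for z in(-.0375,.0375): dot([-.056,y,z],(255,0,255))
cv2.imwrite("pics/st.png",i)
for z in(.2,.3,.35,.4,.45,.5): print(z,proj(t,[.5204,-.038,z]).round(1))
c=imaging.capture("top");cv2.imwrite("pics/top3.png",c["pixels"][:,:,::-1]);
for z in(.2,.3,.35,.4,.45,.5): print(z,proj(t,[.568,-.009,z]).round(1))
```

```text
[0, 0, 0] [303 337]
[0.014, -0.0585, -0.0095] [286 330]
[0.014, -0.0585, 0.0095] [260 331]
[0.014, 0.0585, -0.0095] [341 383]
[0.014, 0.0585, 0.0095] [314 384]
[-0.056, -0.095, -0.0375] [325 222]
[-0.056, -0.095, 0.0375] [225 223]
[-0.056, 0.095, -0.0375] [425 299]
[-0.056, 0.095, 0.0375] [312 300]
0.2 [323.9 254.4]
0.3 [332.5 249.4]
0.35 [338.1 246.2]
0.4 [345.  242.3]
0.45 [353.4 237.4]
0.5 [364.1 231.3]
0.2 [304.4 222.2]
0.3 [309.6 211.6]
0.35 [312.9 204.9]
0.4 [317.  196.7]
0.45 [322.  186.5]
0.5 [328.3 173.7]
```

View pics/st.png

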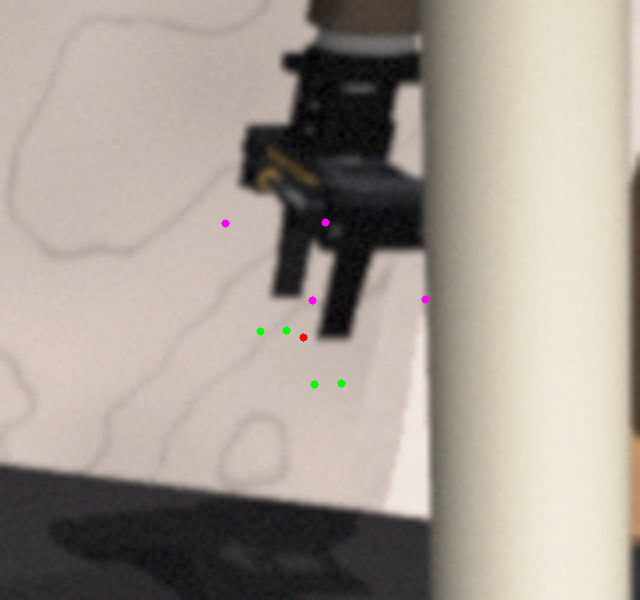

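View pics/top3.png

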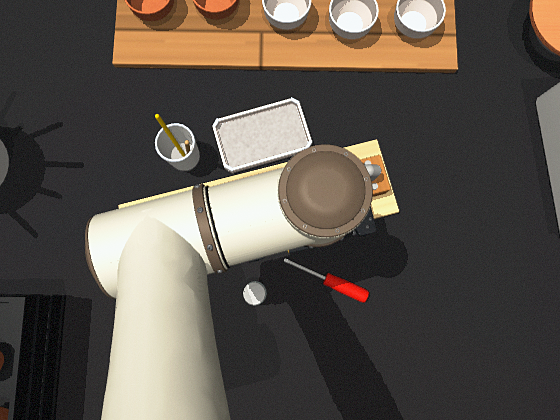

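The pictures disagree with the reported pose. The whole gripper appears about 34 mm higher than the reported TCP, and the column agrees. This also explains why it passed over the lever with no force and left the lever unmoved. I'll back off, descend further and check again by camera.

Call:
apply_moves(
  xyz=[
    [-0.005,-0.005,-0.02],
    [0,-0.005,-0.02],
    [0,-0.005,-0.012],
    [0,0,0],
    [0,0,0],
  ],
  twist=[0,0,0,0,0],
  claw=[0,0,0,0,0],
)

```text
time_s: 4.9
tcp_pos: [0.5192, -0.0374, 0.1105]
ee_rot: [[0.025, -0.242, 0.97], [-0.001, 0.97, 0.242], [-1.0, -0.007, 0.024]]
wrist_force: [0.1, -0.1, 0.4]
gripper_width: 0.007
```

```bash
cat > chk.py <<'E'
import sys
from h import *
from station import r,imaging
import cv2
c=imaging.capture("side");s=r.sense();R=s["ee_rot"];p=s["tcp_pos"]
i=cv2.resize(c["pixels"][:,:,::-1][120:270,200:400],None,fx=4,fy=4,interpolation=cv2.INTER_CUBIC)
dz=float(sys.argv[2])
for l,col in (([.014,.015,-.0095],(0,255,0)),([.014,.015,.0095],(0,255,0)),([-.056,.095,-.0375],(255,0,255)),([-.056,.095,.0375],(255,0,255))):
    q=((proj(c,p+R@np.array(l)+[0,0,dz])-[200,120])*4).round().astype(int);cv2.circle(i,tuple(map(int,q)),3,col,-1)
cv2.imwrite(f"pics/{sys.argv[1]}.png",i)
E
python3 chk.py c1 .034; python3 -c "
from h import *
todo(tcp('long',0.,.11,.05),.074)"
```

```text
t 4.95 pos [ 0.5193 -0.0373  0.1105] zang 14.04 F [-0.69  0.34  1.  ] w 0.005781748810815634 go [0.0365 0.0029 0.0006]
```

View pics/c1.png

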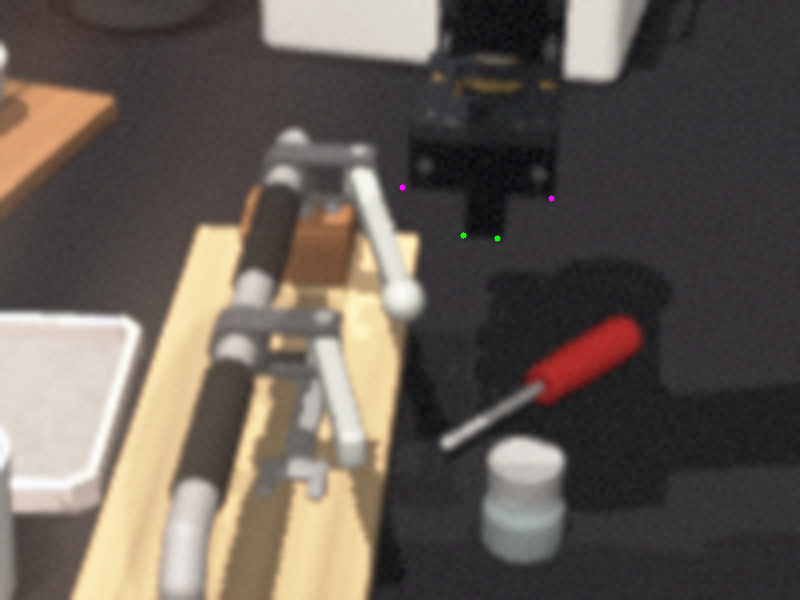

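With a 34 mm vertical offset, the projected tip (480,237) and body edge (475,193) match the picture to about 3 mm. The lever is still at rest. Next I descend.

Call:
apply_moves(
  xyz=[
    [0.02,0.001,0],
    [0.017,0.001,0],
    [0,0,0],
    [0,0,0],
  ],
  twist=[0,0,0,0],
  claw=[0,0,0,0],
)

```text
time_s: 5.35
tcp_pos: [0.5239, -0.0342, 0.0737]
ee_rot: [[0.029, -0.244, 0.969], [-0.001, 0.97, 0.244], [-1.0, -0.008, 0.028]]
wrist_force: [0.5, -0.6, 0.9]
gripper_width: 0.007
```

```bash
python3 chk.py c2 .034; python3 -c "
from h import *
todo(tcp('long',0.,.11,.0165),.074)"
```

```text
t 5.4 pos [ 0.5238 -0.0341  0.0737] zang 14.12 F [ 0.31 -0.34 -0.27] w 0.0031221287021972123 go [0.0004 0.0097 0.0285]
```

View pics/c2.png

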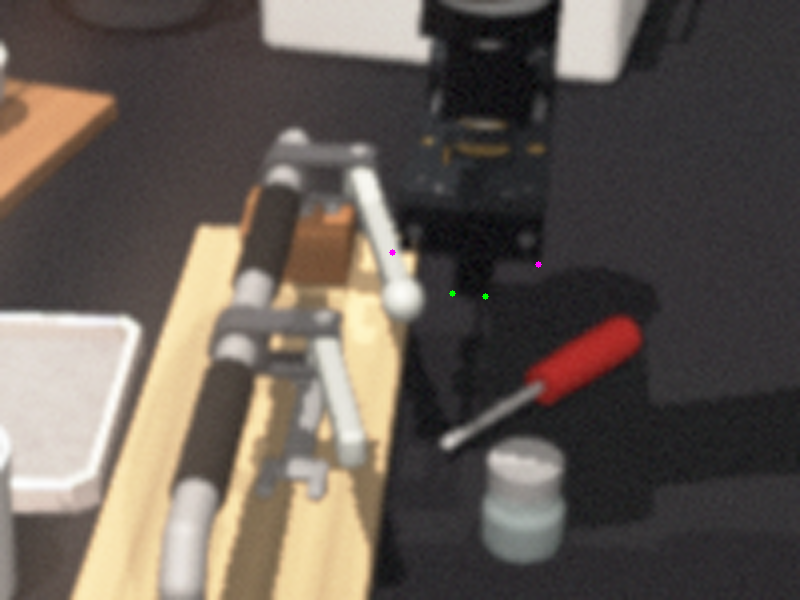

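The tip is now around (475,290) against a projected (470,295), in front of the lever with its ball at (403,297). Its height is about 95 mm. Next I push in gently, a little lower.

Call:
apply_moves(
  xyz=[
    [0.004,0.004,0.01],
    [0.001,0.004,0.01],
    [0,0,0],
    [0,0,0],
  ],
  twist=[0,0,0,0],
  claw=[0,0,0,0],
)

```text
time_s: 5.8
tcp_pos: [0.5454, -0.0196, 0.071]
ee_rot: [[0.034, -0.245, 0.969], [0.0, 0.97, 0.245], [-0.999, -0.008, 0.033]]
wrist_force: [0.0, -0.0, -0.2]
gripper_width: 0.008
```

```bash
python3 chk.py c3 .034; python3 -c "
from h import *
todo(tcp('long',0.,.11,.0165),.072)"
```

```text
t 5.85 pos [ 0.5455 -0.0196  0.0711] zang 14.18 F [ 1.01  0.35 -0.28] w 0.011384630500844038 go [-0.0008  0.0009  0.004 ]
```

View pics/c3.png

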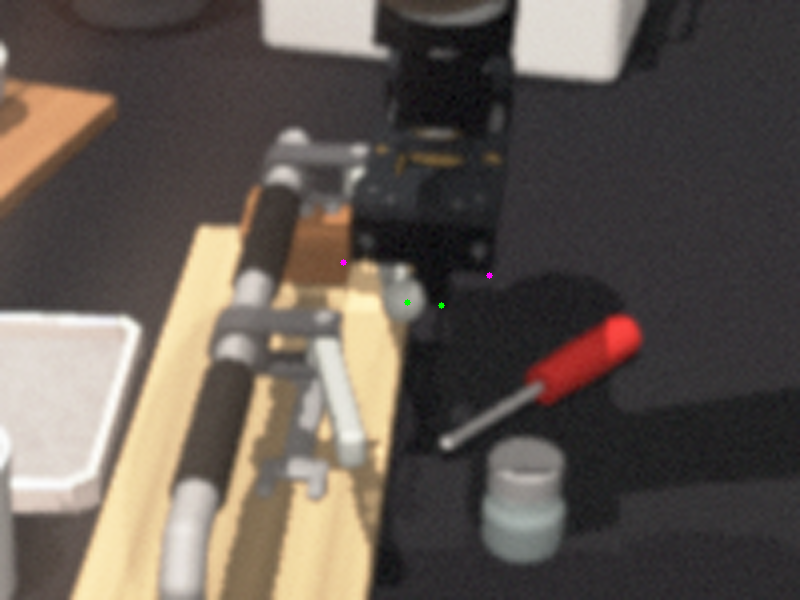

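The finger, at about (430,290), sits just in front of the lever beside the ball at (403,297). Next I press.

Call:
apply_moves(
  xyz=[
    [0,0.001,0.006],
    [0,0.001,0.006],
    [0,0.001,0.006],
    [0,0,0],
  ],
  twist=[0,0,0,0],
  claw=[0,0,0,0],
)

```text
time_s: 6.25
tcp_pos: [0.5579, -0.0131, 0.0706]
ee_rot: [[0.023, -0.244, 0.97], [-0.002, 0.97, 0.244], [-1.0, -0.007, 0.022]]
wrist_force: [-3.9, -2.0, 1.9]
gripper_width: 0.005
```

```bash
python3 chk.py c4 .034; python3 -c "
from h import *
todo(tcp('long',0.28,.11,.0165),.072)"
```

```text
t 6.3 pos [ 0.5576 -0.0133  0.0706] zang 14.1 F [-3.55 -0.54  2.02] w 0.004225022948077968 go [-0.001   0.0064  0.0205]
```

View pics/c4.png

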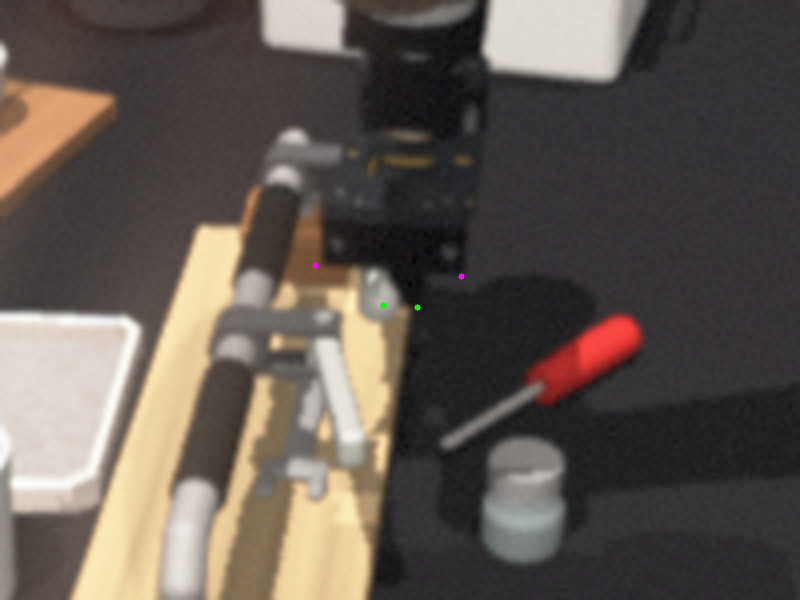

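The lever is moving: the ball has gone from column 403 to 376, about 0.1 rad, at about 4 N. I continue.

Call:
apply_moves(
  xyz=[
    [0,0.001,0.006],
    [0,0.001,0.006],
    [0,0.001,0.006],
    [0,0,0.003],
  ],
  twist=[0,0,0,0],
  claw=[0,0,0,0],
)

```text
time_s: 6.7
tcp_pos: [0.5728, -0.0067, 0.0705]
ee_rot: [[0.013, -0.242, 0.97], [-0.004, 0.97, 0.242], [-1.0, -0.007, 0.011]]
wrist_force: [-6.7, 0.6, 2.5]
gripper_width: 0.003
```

```bash
python3 chk.py c5 .034; python3 -c "
from h import *
todo(tcp('long',0.28,.11,.0165),.072)"
```

```text
t 6.75 pos [ 0.573  -0.0066  0.0704] zang 14.01 F [-5.32  0.13  3.33] w 0.006682839660328357 go [-0.0016  0.0036  0.0039]
```

View pics/c5.png

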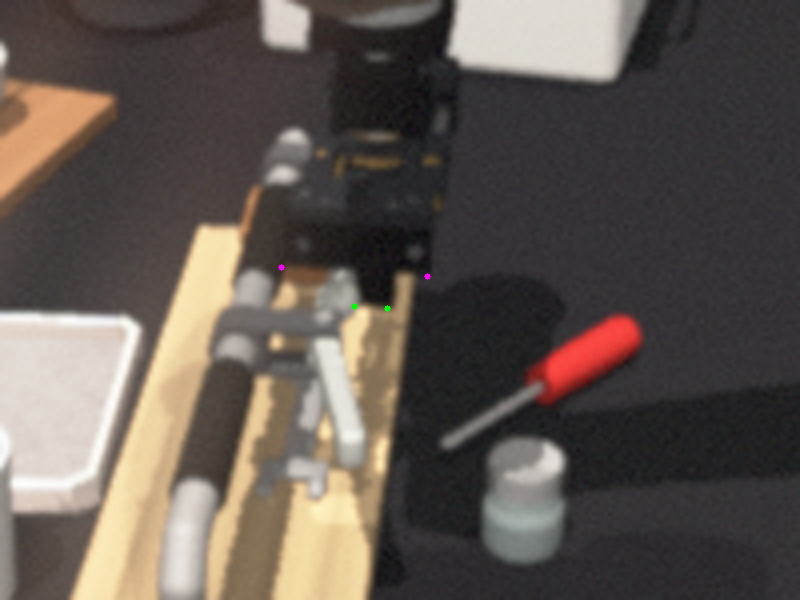

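The ball is now at about column 340, roughly 0.23 rad. Next I go to the stop.

Call:
apply_moves(
  xyz=[
    [0,0.001,0.004],
    [0,0.001,0.004],
    [0,0,0.003],
    [0,0,0.002],
  ],
  twist=[0,0,0,0],
  claw=[0,0,0,0],
)

```text
time_s: 7.15
tcp_pos: [0.5769, -0.0052, 0.0696]
ee_rot: [[-0.006, -0.239, 0.971], [-0.009, 0.971, 0.239], [-1.0, -0.007, -0.008]]
wrist_force: [-8.3, -1.0, 3.7]
gripper_width: 0.008
```

```bash
python3 chk.py c6 .034; python3 -c "
from h import *
todo(tcp('long',0.28,.11,.0165),.072)"
```

```text
t 7.2 pos [ 0.5769 -0.0052  0.0696] zang 13.83 F [-8.09 -0.18  4.13] w 0.003301503461155193 go [-0.0025  0.0032 -0.0002]
```

View pics/c6.png

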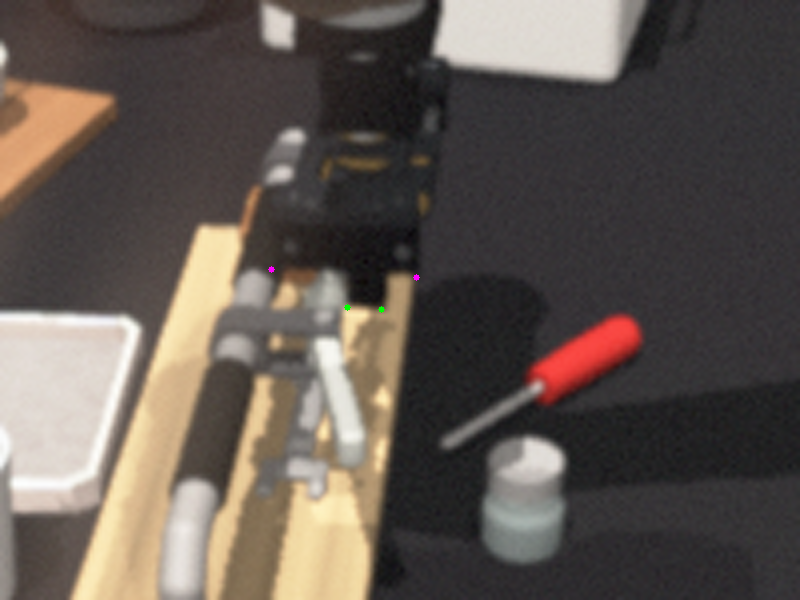

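The ball is at column 325 (0.28 rad predicts 328) and the force is about 9 N, so it should be at or near the stop. I press a bit more and hold.

Call:
apply_moves(
  xyz=[
    [0,0,0.004],
    [0,0,0.004],
    [0,0,0.004],
  ],
  twist=[0,0,0],
  claw=[0,0,0],
)

```text
time_s: 7.5
tcp_pos: [0.5758, -0.0057, 0.0687]
ee_rot: [[-0.034, -0.236, 0.971], [-0.014, 0.972, 0.235], [-0.999, -0.006, -0.036]]
wrist_force: [-12.4, -1.2, 8.1]
gripper_width: 0.0
```

```bash
python3 -c "
from h import *
todo(tcp('long',0.28,.11,.0165),.072)"
```

```text
t 7.5 pos [ 0.5758 -0.0057  0.0687] zang 13.62 F [-12.42  -1.21   8.12] w 0.00022588338480372192 go [-0.0034  0.0034  0.0008]
```

Call:
apply_moves(
  xyz=[
    [-0.001,0,0.003],
    [0,0,0.003],
    [0,0,0.003],
    [0,0,0.003],
    [0,0,0.003],
  ],
  twist=[0,0,0,0,0],
  claw=[0,0,0,0,0],
)

```text
time_s: 8.0
tcp_pos: [0.5741, -0.0062, 0.0685]
ee_rot: [[-0.069, -0.232, 0.97], [-0.02, 0.973, 0.231], [-0.997, -0.004, -0.071]]
wrist_force: [-10.2, -0.3, 7.6]
gripper_width: 0.004
```

```bash
python3 chk.py c7 .034;python3 -c "
from h import *
todo(tcp('long',0.28,.11,.0165),.072)"
```

```text
t 8.05 pos [ 0.5741 -0.0062  0.0685] zang 13.39 F [-10.47  -0.81   8.25] w 0.004810537130081742 go [-0.0037  0.0035  0.0025]
```

View pics/c7.png

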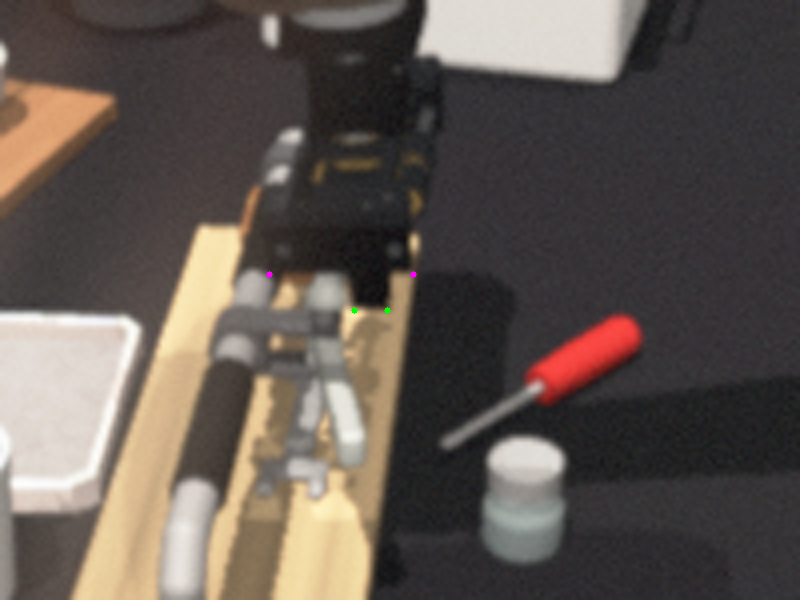

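Call:
apply_moves(
  xyz=[
    [-0.001,0,0.004],
    [0,0,0.004],
    [0,0,0.004],
    [0,0,0.004],
  ],
  twist=[0,0,0,0],
  claw=[0,0,0,0],
)

```text
time_s: 8.45
tcp_pos: [0.5723, -0.0065, 0.0687]
ee_rot: [[-0.107, -0.229, 0.968], [-0.027, 0.974, 0.227], [-0.994, -0.001, -0.11]]
wrist_force: [-13.0, 0.0, 10.5]
gripper_width: 0.008
```

```bash
python3 chk.py c8 .034;python3 -c "
from h import *
todo(tcp('long',0.0,.11,.06),.072)"
```

```text
t 8.5 pos [ 0.5723 -0.0065  0.0687] zang 13.21 F [-13.51   0.43  12.11] w 0.0034158439515736072 go [ 0.0041 -0.0181 -0.0668]
```

View pics/c8.png

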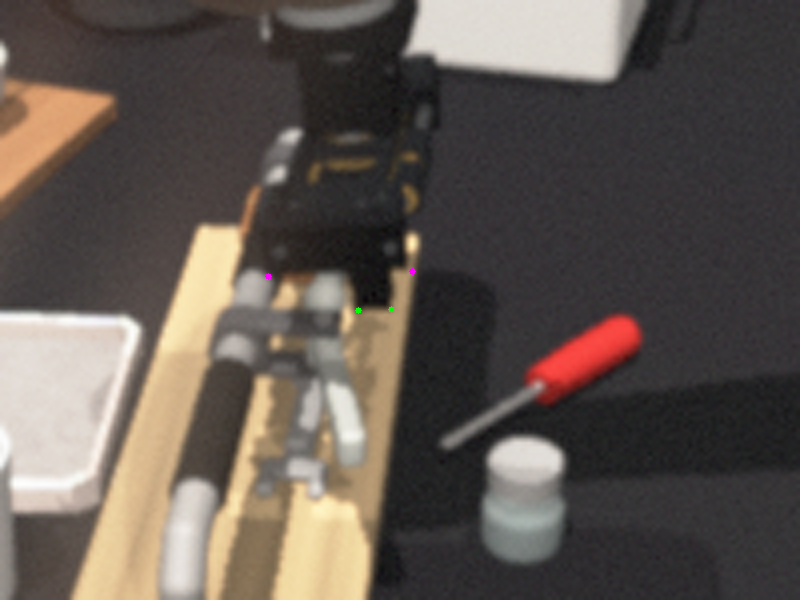

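The ball held at 325 at the stop for more than 1 s at 10–13 N. Now I release.

Call:
apply_moves(
  xyz=[
    [0,-0.003,-0.015],
    [0,-0.006,-0.02],
    [0,-0.006,-0.02],
    [0,-0.004,-0.01],
    [0,0,0],
    [0,0,0],
  ],
  twist=[0,0,0,0,0,0],
  claw=[0,0,0,0,0,0],
)

```text
time_s: 9.1
tcp_pos: [0.5158, -0.0401, 0.076]
ee_rot: [[-0.098, -0.229, 0.969], [-0.025, 0.973, 0.227], [-0.995, -0.002, -0.101]]
wrist_force: [0.1, 0.1, 0.5]
gripper_width: 0.003
```

```bash
python3 chk.py c9 .034;python3 -c "
from h import *
todo(tcp('short',0.0,.078,.06),.125)
todo(tcp('short',0.0,.078,.06),.070)"
```

```text
t 9.15 pos [ 0.5158 -0.04    0.0759] zang 13.22 F [0.35 0.13 0.3 ] w 0.007417713310417496 go [-0.0489  0.1658 -0.0075]
t 9.15 pos [ 0.5158 -0.04    0.0759] zang 13.22 F [0.35 0.13 0.3 ] w 0.007417713310417496 go [ 0.0059  0.1659 -0.0019]
```

View pics/c9.png

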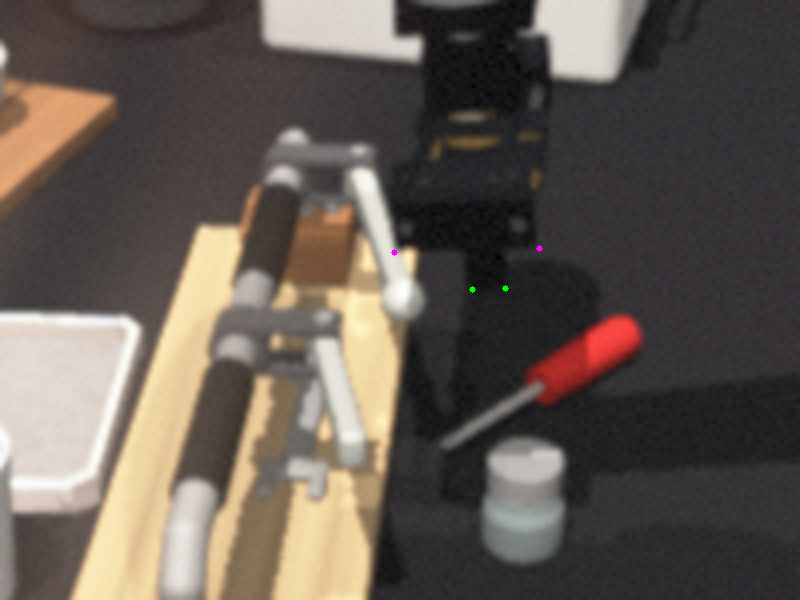

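The long lever has sprung back, with the ball at (403,297), its rest position. I move up and across to the short lever.

Call:
apply_moves(
  xyz=[
    [-0.045,0,0],
    [0,0.045,0],
    [0,0.045,0],
    [0,0.045,0],
    [0,0.03,-0.005],
    [0,0,0],
    [0,0,0],
  ],
  twist=[0,0,0,0,0,0,0],
  claw=[0,0,0,0,0,0,0],
)

```text
time_s: 9.85
tcp_pos: [0.4857, 0.1311, 0.1227]
ee_rot: [[-0.088, -0.229, 0.969], [-0.021, 0.973, 0.228], [-0.996, 0.0, -0.091]]
wrist_force: [0.9, 0.6, 0.4]
gripper_width: 0.005
```

```bash
python3 chk.py d1 .034;python3 -c "
from h import *
todo(tcp('short',0.0,.078,.05),.070)"
```

```text
t 9.9 pos [0.4858 0.1308 0.1227] zang 13.19 F [-0.02  0.95 -0.32] w 0.0038394688411472187 go [ 0.0527 -0.0044  0.002 ]
```

View pics/d1.png

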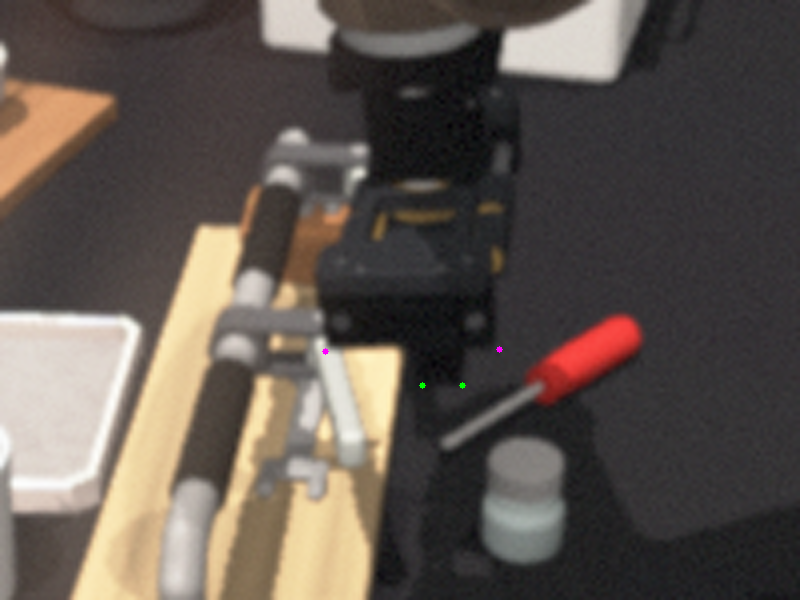

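The projection still matches, with the tip at about (440,378) and the short lever's end at (352,448). I descend and close in.

Call:
apply_moves(
  xyz=[
    [0.025,-0.003,0],
    [0.025,-0.002,0.002],
    [0,0,0],
    [0.001,0.003,0.014],
    [0.001,0.003,0.01],
    [0,0,0],
  ],
  twist=[0,0,0,0,0,0],
  claw=[0,0,0,0,0,0],
)

```text
time_s: 10.5
tcp_pos: [0.5119, 0.1346, 0.0693]
ee_rot: [[-0.085, -0.223, 0.971], [-0.019, 0.975, 0.222], [-0.996, 0.0, -0.087]]
wrist_force: [-4.5, -1.4, -0.3]
gripper_width: 0.005
```

```bash
python3 chk.py d2 .034;python3 -c "
from h import *
todo(tcp('short',0.0,.078,.0165),.070)
todo(tcp('short',0.32,.078,.0165),.070)"
```

```text
t 10.55 pos [0.5114 0.1344 0.0693] zang 12.87 F [-2.77 -0.28  0.66] w 0.0060416905426181845 go [-0.001   0.0075  0.0035]
t 10.55 pos [0.5114 0.1344 0.0693] zang 12.87 F [-2.77 -0.28  0.66] w 0.0060416905426181845 go [-0.0031  0.016   0.0273]
```

View pics/d2.png

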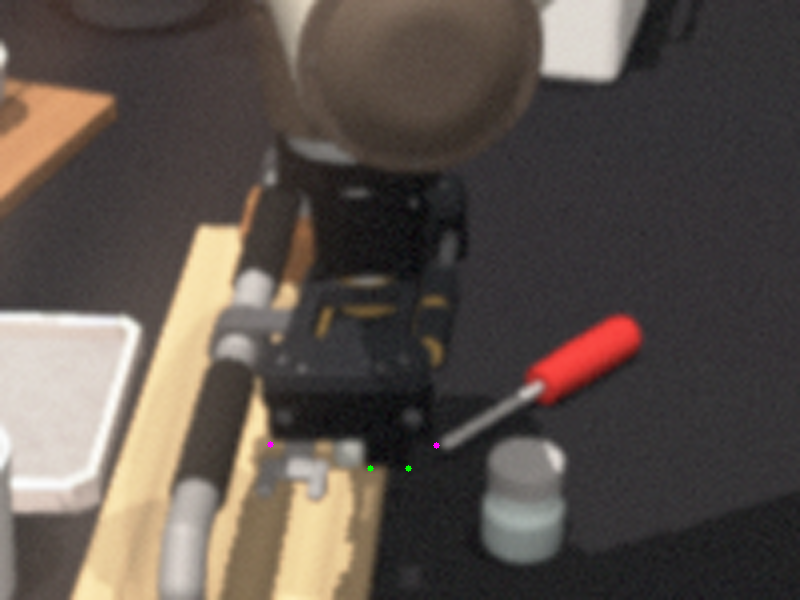

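Contact has begun (about 3–4 N) and the lever end at (350,452) still shows beside the fingers. I press in.

Call:
apply_moves(
  xyz=[
    [0,0.003,0.006],
    [0,0.003,0.006],
    [0,0.002,0.006],
    [0,0.001,0.004],
  ],
  twist=[0,0,0,0],
  claw=[0,0,0,0],
)

```text
time_s: 10.95
tcp_pos: [0.5274, 0.1443, 0.0687]
ee_rot: [[-0.095, -0.222, 0.97], [-0.027, 0.975, 0.221], [-0.995, -0.005, -0.098]]
wrist_force: [-4.6, -3.3, 4.4]
gripper_width: 0.007
```

```bash
python3 chk.py d3 .034;python3 -c "
from h import *
todo(tcp('short',0.32,.078,.0165),.070)
c=pickle.load(open('side0.pkl','rb'))
for q in(0,.1,.2,.25,.32): print(q,((proj(c,[*tcp('short',q,.1,0),.11])-[200,120])*4).round())"
```

```text
t 11.0 pos [0.5279 0.1445 0.0687] zang 12.82 F [-3.47 -3.53  4.02] w 0.006520580545272724 go [-0.0022  0.0098  0.009 ]
0 [355. 453.]
0.1 [335. 455.]
0.2 [314. 455.]
0.25 [304. 454.]
0.32 [289. 453.]
```

View pics/d3.png

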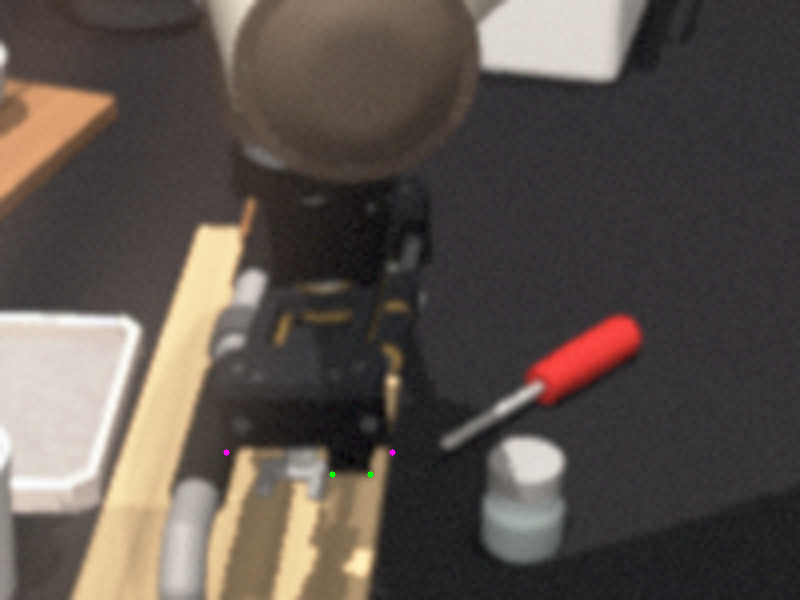

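Call:
apply_moves(
  xyz=[
    [0,0.002,0.005],
    [0,0.002,0.005],
    [0,0.001,0.004],
    [0,0,0.003],
  ],
  twist=[0,0,0,0],
  claw=[0,0,0,0],
)

```text
time_s: 11.4
tcp_pos: [0.5301, 0.1458, 0.0684]
ee_rot: [[-0.125, -0.219, 0.968], [-0.042, 0.976, 0.216], [-0.991, -0.014, -0.132]]
wrist_force: [-11.1, 0.8, 7.9]
gripper_width: 0.008
```

```bash
python3 chk.py d4 .034;python3 -c "
from h import *
todo(tcp('short',0.32,.078,.0165),.070)"
```

```text
t 11.45 pos [0.5301 0.1459 0.0684] zang 12.57 F [-10.75  -1.1    7.56] w 0.00347615220075874 go [-0.0026  0.0089  0.0063]
```

View pics/d4.png

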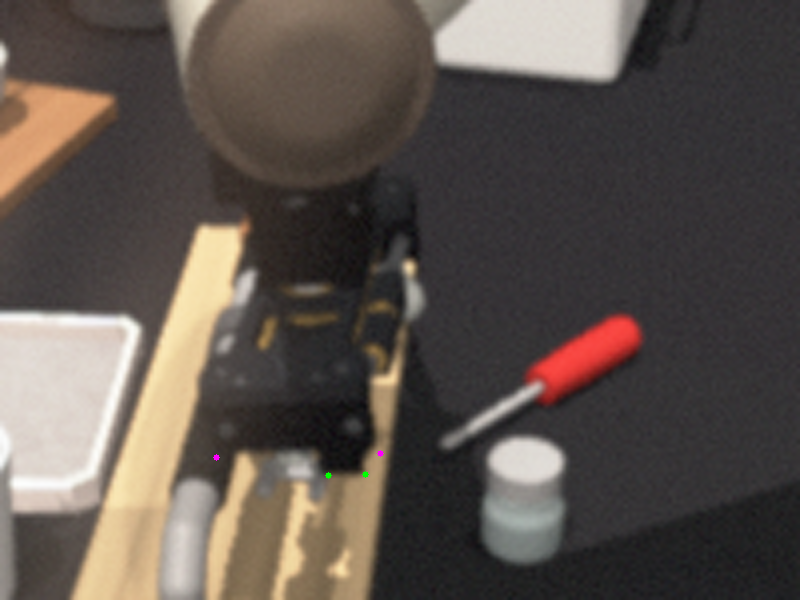

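Call:
apply_moves(
  xyz=[
    [0,0.001,0.004],
    [0,0,0.004],
    [0,0,0.004],
  ],
  twist=[0,0,0],
  claw=[0,0,0],
)

```text
time_s: 11.75
tcp_pos: [0.5289, 0.1454, 0.0689]
ee_rot: [[-0.153, -0.218, 0.964], [-0.052, 0.976, 0.212], [-0.987, -0.017, -0.161]]
wrist_force: [-13.2, -0.6, 8.9]
gripper_width: 0.007
```

```bash
cat > off.py <<'E'
from h import *
from station import r
import cv2
s=r.sense();p=s["tcp_pos"];R=s["ee_rot"]
a=P[2]
for l,q in(("short",.32),("short",.28),("short",.2)):
    d=p+R@np.array([-.005,0,0])
    for nm,pp in(("tcp",p),("grasp",d),("tip",p+R@np.array([.014,0,0]))):
        v=pp[:2]-W2([-.045,PY[l]]);v=np.array([np.cos(a)*v[0]+np.sin(a)*v[1],-np.sin(a)*v[0]+np.cos(a)*v[1]])
        b=.25-q;print(l,q,nm,"x",(v@[np.cos(b),np.sin(b)]).round(4),"y",(v@[-np.sin(b),np.cos(b)]).round(4))
E
python3 off.py; python3 chk.py d5 .034; python3 -c "
from h import *
todo(tcp('short',0.32,.078,.0165),.070)
import cv2
i=cv2.imread('pics/d5.png')[380:530,180:430];cv2.imwrite('pics/d5z.png',cv2.resize(i,None,fx=3,fy=3))"
```

```text
short 0.32 tcp x -0.0242 y 0.0687
short 0.32 grasp x -0.0234 y 0.0688
short 0.32 tip x -0.0265 y 0.0684
short 0.28 tcp x -0.0215 y 0.0696
short 0.28 grasp x -0.0206 y 0.0696
short 0.28 tip x -0.0237 y 0.0694
short 0.2 tcp x -0.0158 y 0.0711
short 0.2 grasp x -0.015 y 0.0711
short 0.2 tip x -0.0181 y 0.0711
t 11.8 pos [0.5289 0.1454 0.0688] zang 12.41 F [-12.7    0.07  10.9 ] w 0.006378307891849558 go [-0.0026  0.0091  0.0076]
```

View pics/d5z.png

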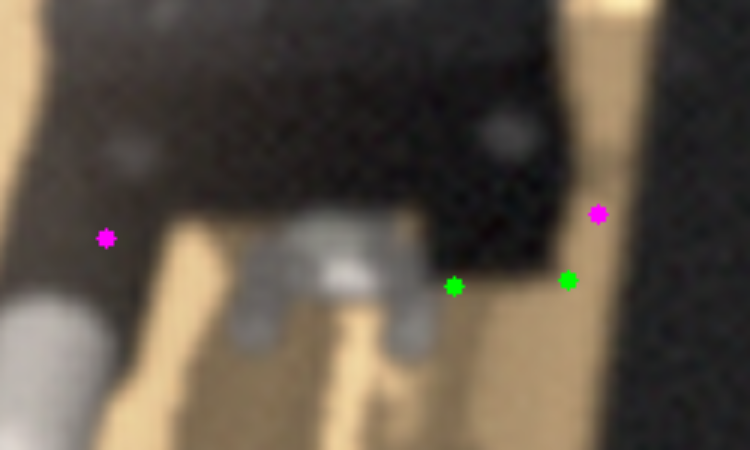

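The force has risen to 13 N while the position stalls. The spring alone would need about 7 N here, so the lever is against its stop, with its end at about crop column 295 (0.29–0.32 rad). I hold it.

Call:
apply_moves(
  xyz=[
    [-0.001,0,0.004],
    [-0.001,0,0.004],
    [-0.001,0,0.004],
    [-0.001,0,0.004],
  ],
  twist=[0,0,0,0],
  claw=[0,0,0,0],
)

```text
time_s: 12.2
tcp_pos: [0.5268, 0.1449, 0.0699]
ee_rot: [[-0.192, -0.215, 0.958], [-0.063, 0.976, 0.206], [-0.979, -0.02, -0.201]]
wrist_force: [-11.4, -1.9, 5.4]
gripper_width: 0.006
```

```bash
python3 off.py|head -3; python3 chk.py d6 .034; python3 -c "
from h import *
todo(tcp('short',0.32,.078,.0165),.070)"
```

```text
short 0.32 tcp x -0.0263 y 0.0686
short 0.32 grasp x -0.0253 y 0.0687
short 0.32 tip x -0.0291 y 0.0683
t 12.25 pos [0.5268 0.1449 0.0698] zang 12.16 F [-11.04  -1.03   6.98] w 0.005007585393312695 go [-0.0023  0.0092  0.0097]
```

View pics/d6.png

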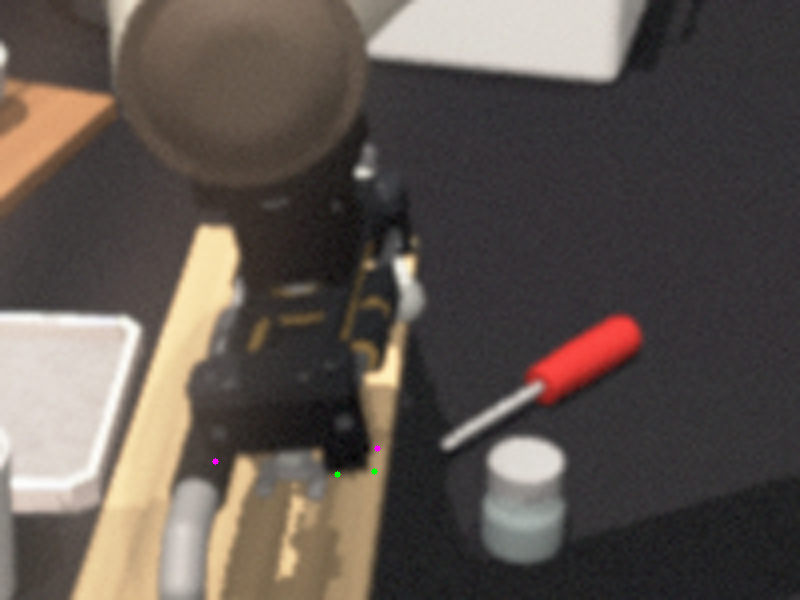

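Call:
apply_moves(
  xyz=[
    [0,0.001,0.005],
    [-0.001,0,0.005],
    [-0.001,0,0.005],
  ],
  twist=[0,0,0],
  claw=[0,0,0],
)

```text
time_s: 12.55
tcp_pos: [0.5252, 0.1443, 0.0707]
ee_rot: [[-0.229, -0.214, 0.95], [-0.075, 0.977, 0.202], [-0.971, -0.025, -0.239]]
wrist_force: [-14.4, -0.3, 8.0]
gripper_width: 0.006
```

```bash
python3 off.py|head -2; python3 chk.py d7 .034; python3 -c "
from h import *
todo(tcp('short',0.32,.078,.0165),.070)
import cv2
i=cv2.imread('pics/d7.png')[380:530,180:430];cv2.imwrite('pics/d7z.png',cv2.resize(i,None,fx=3,fy=3))"
```

```text
short 0.32 tcp x -0.028 y 0.0684
short 0.32 grasp x -0.0268 y 0.0685
t 12.6 pos [0.5252 0.1443 0.0706] zang 11.99 F [-14.4   -0.65   7.17] w 0.007098845390424644 go [-0.0024  0.0095  0.0115]
```

View pics/d7z.png

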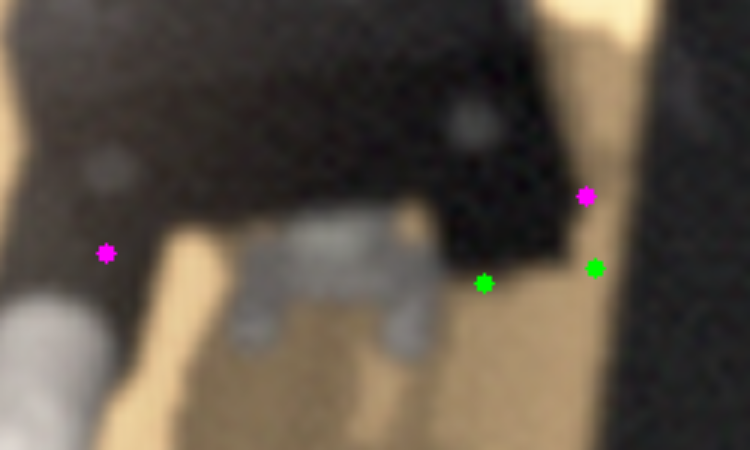

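The lever end has not moved since the previous close-up (centre about zoom 340) and the force is 14 N, so it has been held at the stop for over 0.8 s. Now I release.

Call:
apply_moves(
  xyz=[
    [0,-0.003,-0.015],
    [0,-0.006,-0.02],
    [0,-0.006,-0.02],
    [-0.02,0,-0.01],
    [-0.04,0,0],
    [-0.04,0,0],
    [0,0,0],
    [0,0,0],
    [0,0,0],
  ],
  twist=[0,0,0,0,0,0,0,0,0],
  claw=[0,0,0,0,0,0,0,0,0],
)

```text
time_s: 13.5
tcp_pos: [0.4945, 0.1295, 0.1901]
ee_rot: [[-0.21, -0.216, 0.954], [-0.065, 0.976, 0.207], [-0.975, -0.019, -0.219]]
wrist_force: [0.3, 0.1, -0.3]
gripper_width: 0.005
```

```bash
python3 chk.py e1 .034
python3 - <<'E'
from station import r,imaging
import cv2
print(r.sense()["wrist_force"])
c=imaging.capture("side");cv2.imwrite("pics/e2.png",c["pixels"][:,:,::-1])
E
```

```text
[0.07809605 0.46422034 1.33596023]
```

View pics/e1.png

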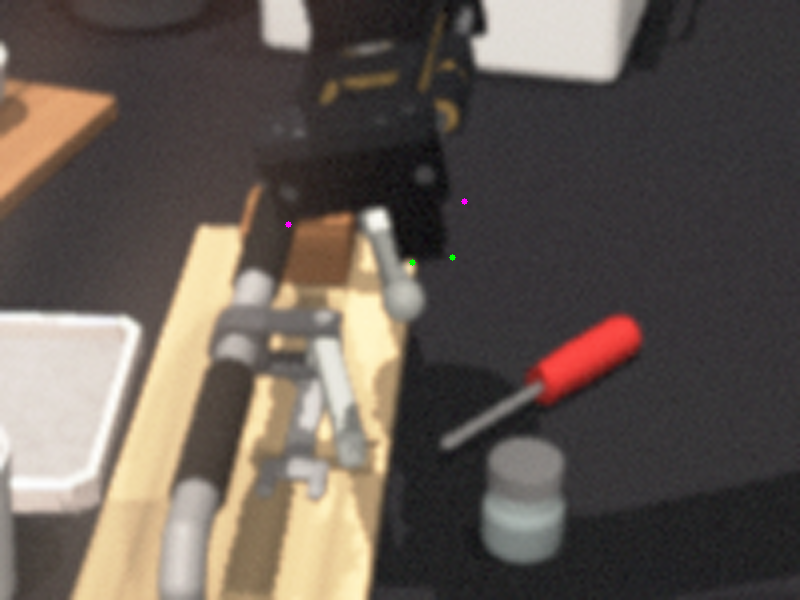

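View pics/e2.png

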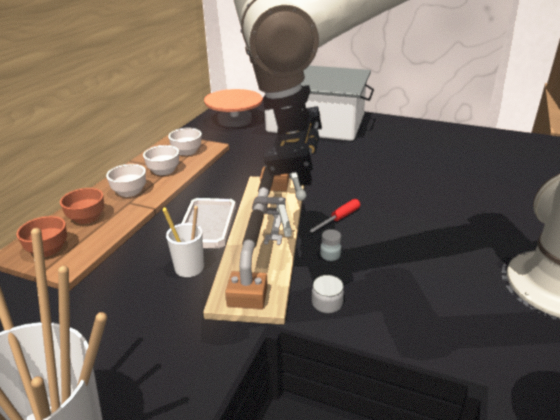

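Both levers are back at rest: the ball is at (403,297) and the short end at (352,448), both as at the start. The jar, tin, screwdriver, cup, dish and wrench look unmoved, and the gripper is clear. I hand in.

Run:
```python
import cv2,numpy as np
a=cv2.imread("pics/side0.png").astype(int);b=cv2.imread("pics/e2.png").astype(int)
for n,(x0,y0,x1,y1) in dict(sd=(308,196,364,236),jar=(317,228,344,262),tin=(308,272,348,314),cup=(162,205,207,278),wrench=(262,215,284,250)).items():
    print(n,np.abs(a-b)[y0:y1,x0:x1].mean().round(1))
from station import job
print(job.finish_job())
```

```text
sd 11.8
jar 24.2
tin 10.6
cup 3.0
wrench 8.2
the job is handed in; nothing more can be done
None
```

I pressed the long lever to its stop and held it there for about 1 s at 10–13 N. It sprang back, and I then did the same with the short lever at 11–14 N. The job is handed in; it reports no verdict.

**Long lever:** the ball held at the stop position in the pictures (column 325, where 0.28 rad predicts 328) while the force rose. It then returned to its rest position.

**Short lever:** the lever end stayed put for over 0.8 s while the force varied between 11 and 14 N. The spring alone needs about 7 N at that point, so I take it to be on the stop. The picture alone puts it only at about 0.29–0.32 rad, because the gripper hid most of the lever.

**Final checks:** both levers are at rest and the gripper is clear with about zero wrist force. By eye no bystander moved. The picture differences are small at the cup (3). They are larger at the other four I compared (8–24, most at the jar), and I put that down to the arm's shadow. I did not compare the dish this way.

**What disagreed:**
- **Height offset:** the reported TCP height was about 34 mm lower than the cameras showed. My first pass went over the long lever without touching it, so I corrected the height from the side camera.
- **Tool tilt:** the tool gradually tilted while pressing, up to about 13°. This caused no unwanted contact that I could see.

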